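# Step a bench pressure source up four clicks

## Task

A blood pressure gauge with its lens off is plugged into the bench pressure source; raise the test pressure by exactly four clicks: with a fingertip against the side of the dial's bar, push the click-stop dial clockwise (seen from above) four clicks on from where it now stands, one click at a time, letting it rest in each click for about a second so that the needle can be read. Do not take the bar between the fingers, do not overshoot the fourth click and do not turn the dial back below where it began. Leave the dial resting in the fourth click, and leave the open gauge, the manometer column on its turntable and the small things on the desk alone.

Things in the scene. Friction and masses are not known exactly. Their poses are not given: they have to be found in the camera images.
- console: Bench pressure source: fixed pale grey box, 210 (x) x 280 (y) x 62 mm high, dark top panel. Origin: centre of its underside, on the desk. x points away from the operator's side, y to the operator's left. On the panel, in mm: dial at x -35, y -60; gauge at x 35, y 78; flat blank display at x 65, y -62; capped vent 10 tall at x -30, y 30; flat rocker switch at the left front.
- dial_axis (a point): Point on the dial's vertical turning axis at the panel's surface, 62 mm above the desk; fixed, axes as the console's. White ticks on the panel around it mark the 11 click places. At joint value 0 the dial's pointer points 150 degrees anticlockwise (from above) from the console's x: its heading is console yaw + 2.618 - joint value.
- dial (a joint): Dial angle, rad, growing clockwise seen from above. 11 click places 30 degrees (0.524 rad) apart, from 0 to 5.236, with stops beyond; it starts in the place at 0 or at 0.524. A sprung ball holds it in each: about 3 to 6 N sideways near the bar's end moves it; half way to the next place it lets go and the dial jumps ahead of the finger into that place by itself.
- dial_grip (a point): The dial is a silver skirt, diameter 66 mm, up to 8 mm above the panel, with a black bar across it, 62 x 13 mm, from 8 to 32 mm above the panel. This point: on the axis at the bar's top, 94 mm above the desk; it turns with the dial. x: along the bar to the pointer end (white line), z up; the bar's sides are at y +-6.5 mm. Pushing the pointer half on its +y side turns it clockwise.
- dial_tip (a point): On top of the bar at the pointer end of the white line, 30 mm from the dial's axis, 94 mm above the desk.
- gauge: Aneroid gauge under test, diameter 64 mm, 24 mm thick, lens off, face up on a brass port on the console, leaning 18 degrees to the operator's side. Origin: centre of its back, 81 mm above the desk; z out of its face. Highest edge 115 mm above the desk. Not to be touched.
- needle (a joint): Angle of the gauge's red needle in rad, clockwise, 0 at zero pressure; it follows the dial one to one (one click, 30 degrees, is 30 mmHg).
- turntable_rim (a point): Point on the top rim of a small steel turntable, diameter 160 mm, top 24 mm above the desk, left of the console, 80 mm from its axis. It turns freely and carries an empty glass manometer tube in a chrome frame, about 375 mm tall in all. Not to be moved.
- tin: Round tin box with a steel lid, diameter 72 mm, 30 mm tall, loose on the desk right of the console. Origin: centre of its underside.
- tweezers: Steel tweezers, 120 mm long along x, 15 mm wide, 6 mm tall, lying loose on the desk in front of the console. Origin: under the middle.
- lens: Pale glass dial lens, a disc of diameter 58 mm, 4 mm thick, lying loose on the desk in front of the console. Origin: centre of its underside.

How it is judged (in metres and radians):
On the way, in this order (a step that is already met when the one before it is completed fails the run):
1. the dial rests in the first click clockwise from its start (distance of dial_tip from where it was at the start of the episode between 0.0109 and 0.02 m and velocity of joint dial between -0.3 and 0.3 rad/s and value of joint dial above 0.367 rad), for 0.5 s.
2. the dial rests in the second click clockwise from its start (distance of dial_tip from where it was at the start of the episode between 0.0258 and 0.034 m and velocity of joint dial between -0.3 and 0.3 rad/s and value of joint dial above 0.89 rad), for 0.5 s.
3. the dial rests in the third click clockwise from its start (distance of dial_tip from where it was at the start of the episode between 0.039 and 0.0456 m and velocity of joint dial between -0.3 and 0.3 rad/s and value of joint dial above 1.414 rad), for 0.5 s.
4. the dial rests in the fourth click clockwise from its start (distance of dial_tip from where it was at the start of the episode between 0.0494 and 0.0542 m and velocity of joint dial between -0.3 and 0.3 rad/s and value of joint dial above 1.937 rad), for 0.5 s.
At the end, for the whole second after the job is handed in: The dial is at rest (under 0.3 rad/s) in the fourth click clockwise from where it started (within 0.3 of a click, 9 degrees), after resting for at least half a second in each of the first, second and third; tin, tweezers, lens and the rim of the turntable are within 12 mm of where they began (all of step 4 and distance of each of tin, tweezers, lens, turntable_rim from where it was at the start of the episode below 0.012 m); the robot touches nothing.
It fails at once if the dial goes more than half a click past the fourth (distance of dial_tip from where it was at the start of the episode above 0.0554 m).
It fails at once if the dial is turned anticlockwise below where it began (distance of dial_tip from where it was at the start of the episode above 0.0094 m and value of joint dial below 0.262 rad).
It fails at once if the bar is taken between the fingers (y of the grasp point in the frame of dial_grip between -0.004 and 0.004 m and x of the grasp point in the frame of dial_grip between -0.033 and 0.033 m and z of the grasp point in the frame of dial_grip below 0.016 m and contact force between the fingers and anything else above 0.3 N).
It fails at once if the open gauge is touched (contact force between any of the arm, the fingers and gauge above 0.3 N).
It fails at once if a bystander is pushed or lifted away, or the turntable turned (distance of any of tin, tweezers, lens, turntable_rim from where it was at the start of the episode above 0.015 m).
It also fails if it takes over 61 s, if anything falls off the work surface, if the arm or the gripper's body presses on something with over 40 N, if the wrist force passes 120 N, or if a joint passes its speed limit or range.

## Robot

A 6-joint arm with a two-finger parallel gripper is mounted at the origin on the work surface. World frame = base frame: x ahead of the robot, y to its left, z up, the work surface at z = 0. Lengths are in mm, angles in rad, forces in N, time in s.
With the tool pointing down it reaches from about 200 to 875 mm from the base axis. Payload 3.4 kg.
Tool frame: the origin (TCP) lies on the centre line of the jaws, within the pads' length; the fingertips stand 14 mm ahead of it and the grasp point (between the pads) lies 5 mm behind it; y points along the fingers, x is the direction in which the jaws open and shut, and the axes are right-handed (so a half turn about y gives the same grasp; the last joint's range is limited). The gripper opens to 94 mm and grips with 3 to 60 N. Pads are 16 mm wide; open, the fingers measure 119 mm over their backs; the gripper's body (75 mm by 177 mm) begins 78 mm behind the grasp point.
Start: joints at [-1.268, 0.276, 1.505, -0, 1.361, -0.121], TCP at [236.459, -524.167, 219.493] pointing down, gripper open.
Joint ranges: [-2.89, 2.89], [-0.75, 2.08], [0.22, 2.7], [-1.18, 4.32], [0.11, 2.71], [-2.7, 2.7]. Speed limits (rad/s): [2.57, 2.57, 3.14, 3.14, 3.14, 3.14].

## Interface

Orientations are given as a unit quaternion [x, y, z, w].
In Python, from cell import robot, imaging gives the robot as it stands.
- The arm moves only by the tool apply_moves, never from a script. Its argument "steps" is a list that holds one entry, the list of rows, each a list of 5 numbers: the shift along the world's x, y, z in m, then the turn about the world's z in rad, then the opening, from -1 (shut) to 1 (fully open). A call has 1 to 20 rows; each row shifts and turns the commanded pose from where the row before left it; what a row does not reach is not made up. A row lasts 1/8 s, in which the tool goes at most 62.5 mm and 10.7 degrees, less where a joint would pass 70% of its speed; a pose out of reach is approached as far as the arm can. A call with a gripper value outside its range is refused whole. The fingers move at their own pace and stop on an object; "force" is the grip in N (left out, the last holds). Time passes only in rows, so rows that do not move let the fingers close. It gives the time, the measured TCP pose, the force and the opening at its end, in the units of the state.
- robot.get_state(): the state, without advancing time (a new reading comes with each control period).
- imaging.snapshot(name): name is "side" or "top"; returns (picture, depth): 384x512x3 uint8, red, green, blue; 384x512 float32, mm along the optical axis (not along the pixel's ray), 0 where there is no reading.
- imaging.get_calibration(name): a dict with "intrinsics" (3x3 intrinsics, pixels), "R" (3x3) and "t" (3): a world point X has camera coordinates R X + t. Camera axes: x right, y down, z forward; pixel columns grow to the right and rows downward; lengths in mm; the calibration is good to about 2 mm. A picture is of the moment at which its call begins. get_calibration takes no time and is no camera call.
- robot.sign_off(): hands the job in, once; it reports no verdict.
The state is a dict: "time_s": time; "qpos": joint angles; "joint_velocities": joint speeds; "joint_efforts": joint torques, N m; "ee_pos": TCP position; "eef_rot": TCP orientation; "ft_force": force on the tool from outside, world axes, zero at the start; "ft_torque": the same for the moment, N m; "width": opening from 0.0 (shut) to 1.0 (fully open).
Only numpy, scipy, OpenCV 4.12 (cv2) and the standard library are available. Lean on these libraries where they do the work, as an engineer would, in place of code of your own. Each camera call takes 0.05 s, during which the arm holds its last target.

## Working session

There is one attempt and no reset: what is moved stays moved. The work goes in short steps, Python scripts to look and compute and a tool call to move; the robot and the scene stay as the last step left them, time stands still between calls to the robot, and variables do not carry over. Pictures are saved under pics/ and viewed, and the job is handed in when it is done.

Besides the shell and the picture viewer there is one more tool, called after "Call:" as name(argument=value, ...) on one line, values as JSON. apply_moves: Moves the arm, as the interface text tells. Its arguments: {"type":"object","properties":{"steps":{"type":"array"},"force":{"type":"number"}},"required":["steps"]}

```bash
mkdir -p pics
python3 - <<'E'
from cell import robot, imaging
import cv2,numpy as np
print(robot.get_state())
for n in("top","side"):
    p,d=imaging.snapshot(n); cv2.imwrite(f"pics/{n}0.png",p[:,:,::-1]); np.save(f"{n}0.npy",d); print(n,imaging.get_calibration(n))
E
```

```text
{'time_s': 0.0, 'qpos': array([-1.26803157e+00,  2.76617836e-01,  1.50610017e+00, -4.20789808e-06,
        1.36068234e+00, -1.21006417e-01]), 'joint_velocities': array([-0.00063907,  0.00082766, -0.00025132,  0.00134076,  0.00018231,
       -0.00248303]), 'joint_efforts': array([ 1.35682178e-03, -4.04589164e+01, -2.37230980e+01,  7.03237485e-02,
        3.43853887e-02, -1.44340302e-04]), 'ee_pos': array([ 236.2732076 , -523.63790179,  218.60482672]), 'eef_rot': array([-0.5935619 ,  0.38415779, -0.38317379,  0.59437775]), 'ft_force': array([ 0.63104339,  0.89225495, -0.64283679]), 'ft_torque': array([0.01204776, 0.00695401, 0.03857644]), 'width': 1.0003290126035402}
top {'intrinsics': array([[380.39116758,   0.        , 259.10464553],
       [  0.        , 380.39116758, 183.94030971],
       [  0.        ,   0.        ,   1.        ]]), 'R': array([[ 0.02357468, -0.99925273,  0.03063036],
       [-0.98617051, -0.02827187, -0.1633047 ],
       [ 0.16404865, -0.0263569 , -0.98610007]]), 't': array([  88.06050623,  572.98363038, 1066.08431042])}
side {'intrinsics': array([[410.12987088,   0.        , 253.95480099],
       [  0.        , 410.12987088, 196.8551551 ],
       [  0.        ,   0.        ,   1.        ]]), 'R': array([[-0.74925574, -0.66191914, -0.02188372],
       [-0.37166588,  0.44759503, -0.81334074],
       [ 0.54816085, -0.60126678, -0.5813759 ]]), 't': array([512.27023477, 216.97950557, 974.21102914])}
```

View pics/top0.png

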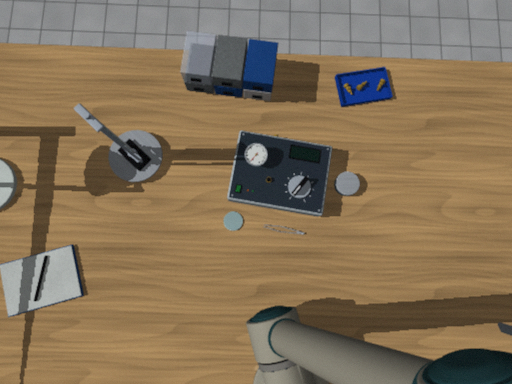

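View pics/side0.png

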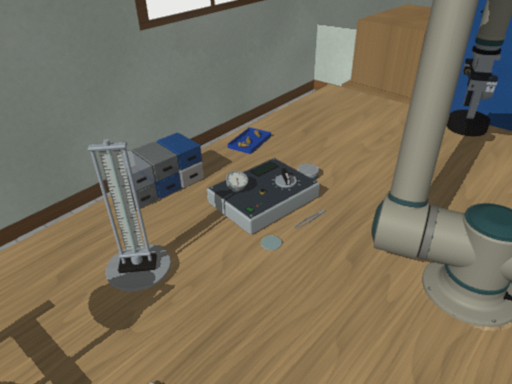

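```bash
cat > h.py <<'E'
import numpy as np,cv2
from cell import robot,imaging
def ray(n,u,v,z):
    c=imaging.get_calibration(n);K=c["intrinsics"];R=np.array(c["R"]);t=np.array(c["t"])
    d=R.T@np.linalg.solve(K,[u,v,1.]);o=-R.T@t
    return o+d*(z-o[2])/d[2]
def proj(n,X):
    c=imaging.get_calibration(n);q=c["intrinsics"]@(np.array(c["R"])@np.array(X,float)+c["t"]);return q[:2]/q[2]
def crop(n,p,u,v,r,name,s=8):
    a=p[v-r*3//4:v+r*3//4,u-r:u+r,::-1];cv2.imwrite(name,cv2.resize(a,None,fx=s,fy=s,interpolation=cv2.INTER_CUBIC))
E
python3 - <<'E'
from h import *
from scipy.spatial.transform import Rotation as Ro
print(Ro.from_quat(robot.get_state()['eef_rot']).as_matrix().round(3))
p=cv2.imread('pics/top0.png')[:,:,::-1]
crop('top',p,280,172,60,'pics/t1.png',6)
p=cv2.imread('pics/side0.png')[:,:,::-1]
crop('side',p,265,190,64,'pics/s1.png',6)
for X in [(0,0)]:pass
E
```

```text
[[ 0.411 -0.     0.912]
 [-0.912  0.001  0.411]
 [-0.002 -1.     0.   ]]
```

View pics/t1.png

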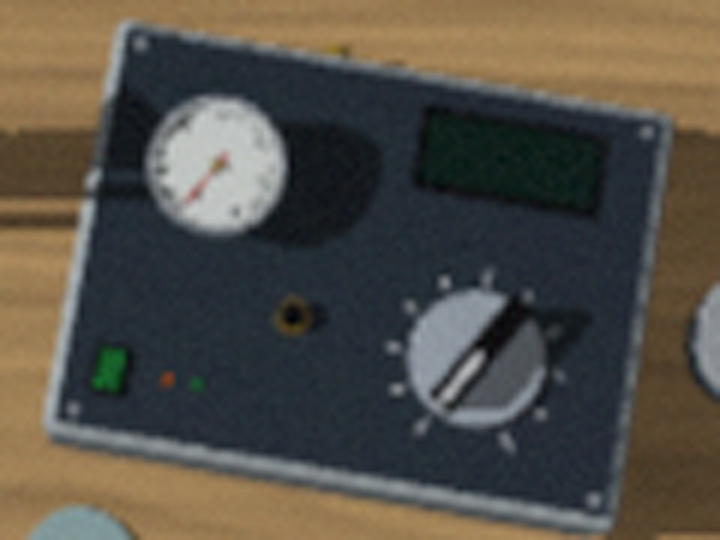

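View pics/s1.png

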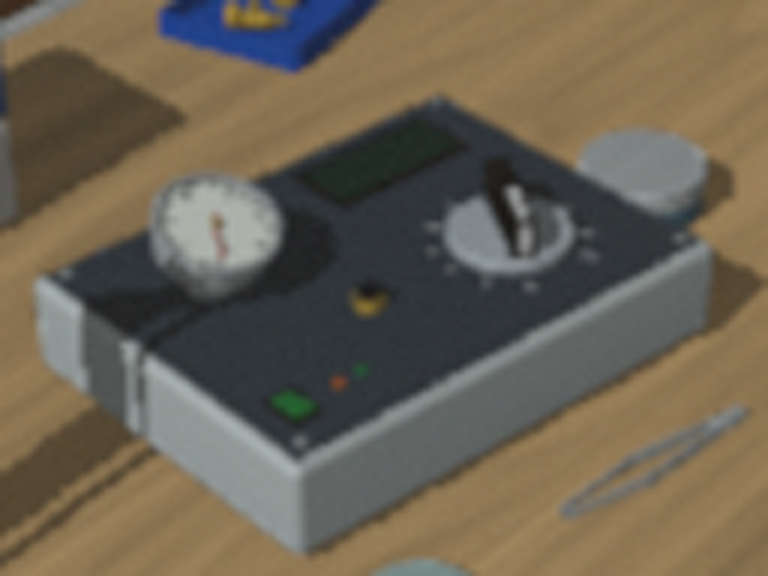

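```bash
cat >> h.py <<'E'
def topw(cu,cv,z): return ray('top',220+(cu+.5)/6-.5,127+(cv+.5)/6-.5,z)
E
python3 - <<'E'
from h import *
C=[topw(*c,62)for c in[(123,25),(670,118),(610,525),(50,430)]]
for c in C:print(c.round(1))
C=np.array(C); print('ctr',C.mean(0))
x=(C[0]+C[1]-C[2]-C[3]);yw=np.arctan2(x[1],x[0]);y=(C[0]+C[3]-C[1]-C[2]);yw2=np.arctan2(-y[0],y[1]);print(yw,yw2,np.linalg.norm(x)/2,np.linalg.norm(y)/2)
yaw=(yw+2*yw2)/3
R=np.array([[np.cos(yaw),-np.sin(yaw)],[np.sin(yaw),np.cos(yaw)]])
ax=C.mean(0)[:2]+R@[-35,-60];print('yaw',yaw,'axis pred',ax)
print('skirt ctr',topw(479,358,70))
# bar ends top at z 94
a=topw(443,402,94);b=topw(518,302,94);print(a,b,(a+b)/2,np.linalg.norm(a-b),'head',np.arctan2(*(a-b)[1::-1]), 'joint',yaw+2.618-np.arctan2(*(a-b)[1::-1]))
# side est
def sw(cu,cv,z): return ray('side',201+(cu+.5)/6-.5,142+(cv+.5)/6-.5,z)
for c in [(437,100),(708,240),(300,462),(40,280)]:print('side',sw(*c,62))
print('skirt',sw(509,232,70))
d=np.load('top0.npy');
E
```

```text
[724.8 163.2  62. ]
[ 686.4 -106.4   62. ]
[485.6 -76.2  62. ]
[523.8 191.5  62. ]
ctr [605.16230883  43.00814444  62.        ]
-0.14480319322970403 -0.14175778864154712 202.98447265418375 271.3358727765471
yaw -0.1427729235042661 axis pred [561.9811231  -11.40127753]
skirt ctr [563.06208573 -12.01610692  70.        ]
[537.94195331   7.88425985  94.        ] [586.26514286 -26.97081299  94.        ] [562.10354809  -9.54327657  94.        ] 59.5819330976965 head 2.516720004721261 joint -0.041492928225527415
side [679.61194773 -95.49667729  62.        ]
side [484.47441845 -73.64133334  62.        ]
side [523.12134135 193.49018506  62.        ]
side [720.39955813 168.34331676  62.        ]
skirt [559.31082137  -5.61794982  70.        ]
```

Call:
apply_moves(steps=[[[0.02,0.035,0,0.1,-1],[0.02,0.035,0,0.1,-1],[0.02,0.035,0,0.1,-1],[0.02,0.035,0,0.1,-1],[0.02,0.035,0,0.089,-1],[0.02,0.035,0,0,-1],[0.02,0.035,0,0,-1],[0.02,0.035,0,0,-1],[0.02,0.035,0,0,-1],[0.02,0.035,0,0,-1],[0.02,0.035,0,0,-1],[0.02,0.035,0,0,-1],[0.02,0.035,0,0,-1],[0.02,0.035,-0.02,0,-1],[0.012,0.017,-0.02,0,-1],[0,0,-0.02,0,-1],[0,0,0,0,-1],[0,0,0,0,-1]]], force=20)

```text
time_s: 2.35
ee_pos: [528.7, -17.4, 160.0]
eef_rot: [-0.669, 0.228, -0.229, 0.669]
ft_force: [0.2, -0.5, 1.1]
width: 0.003
```

```bash
cat > look.py <<'E'
import sys
from h import *
n=sys.argv[1]
s=robot.get_state();print(s['time_s'],s['ee_pos'].round(1),s['eef_rot'].round(3),s['ft_force'].round(2),s['width'])
p,d=imaging.snapshot('top');crop('top',p,296,180,36,f'pics/t{n}.png',9)
p2,d2=imaging.snapshot('side');crop('side',p2,285,175,40,f'pics/s{n}.png',9)
a=cv2.imread(f'pics/t{n}.png');b=cv2.imread(f'pics/s{n}.png')
h=max(a.shape[0],b.shape[0]);f=lambda m:cv2.copyMakeBorder(m,0,h-m.shape[0],0,0,0)
m=np.hstack([f(a),f(b)]);m=cv2.resize(m,(800,int(m.shape[0]*800/m.shape[1])));cv2.imwrite(f'pics/c{n}.png',m)
E
python3 look.py 2
```

```text
2.35 [528.7 -17.4 160. ] [-0.669  0.228 -0.229  0.669] [ 0.19 -0.54  1.15] 0.0034177849698815176
```

View pics/c2.png

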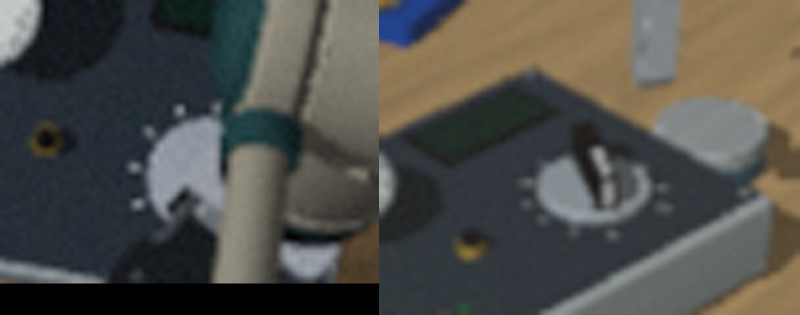

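Run:
```python
from h import *
print(proj('side',[528.7,-17.4,146]),ray('side',297.4,160.8,146))
for z,pt in((70,(561,-9)),(94,(562,-10.5)),(70,(562,-11))):print(proj('side',[*pt,z]))
```

```text
[296.86418761 160.29108546] [525.7781556 -16.0548295 146.       ]
[285.66212754 179.58475453]
[285.88981133 172.57507918]
[285.80645083 179.19271623]
```

View pics/s2.png

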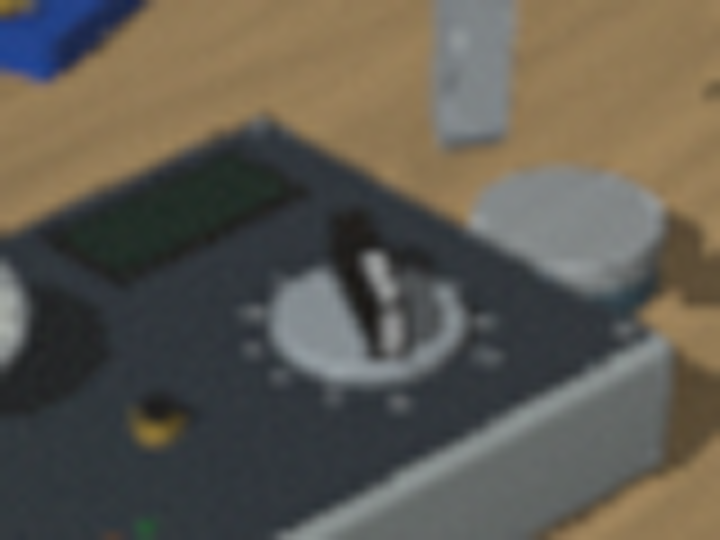

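Call:
apply_moves(steps=[[[0.001,0.005,-0.02,0,-1],[0,0,-0.02,0,-1],[0,0,-0.017,0,-1],[0,0,-0.01,0,-1],[0,0,0,0,-1],[0,0,0,0,-1]]])

```text
time_s: 3.2
ee_pos: [530.1, -12.4, 93.3]
eef_rot: [-0.669, 0.228, -0.229, 0.669]
ft_force: [-0.4, -1.7, 0.5]
width: 0.005
```

```bash
python3 look.py 3
```

```text
3.2 [530.1 -12.4  93.3] [-0.669  0.228 -0.229  0.669] [-0.42 -1.65  0.46] 0.0053834516128595305
```

View pics/s3.png

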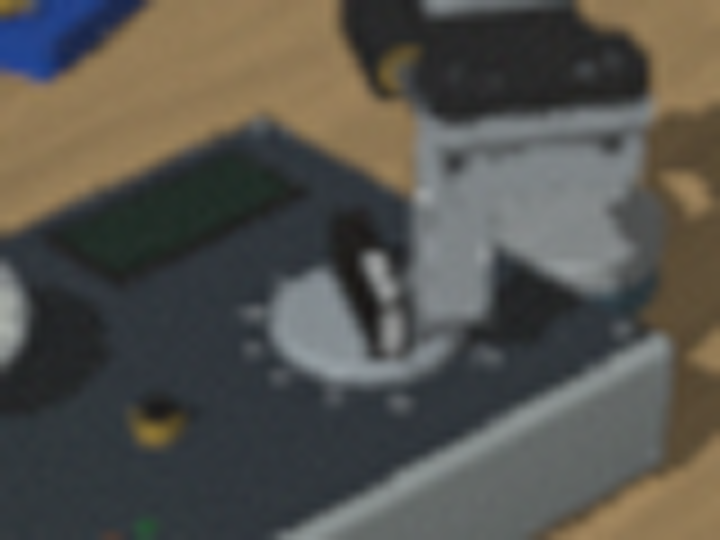

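```bash
cat > plan.py <<'E'
import numpy as np,sys
ax=np.array([561,-9.]);r=23.
u=lambda a:np.array([np.cos(np.radians(a)),np.sin(np.radians(a))])
pose=lambda phi,g:ax+r*u(141.8-phi)+(14.5+g)*u(231.8-phi)
def rows(phis,gs,start=None):
    P=[pose(p,g) for p,g in zip(phis,gs)];
    if start is not None:P[0]=np.array(start)
    for i in range(1,len(P)):
        d=(P[i]-P[i-1])/1000; print("[%.4f, %.4f, 0, %.4f, -1],"%(d[0],d[1],-np.radians(phis[i]-phis[i-1])),end=' ')
    print(); print(P[0],P[-1])
E
python3 - <<'E'
from plan import *
rows([0,0,0,0]+[2,4,6,8],[0,5,3,1,1,0.8,0.5,0.2],[529.5,-12.2])
rows(np.arange(8,21,1.5),[0.2]*20)
E
```

```text
[0.0014, 0.0021, 0, -0.0000, -1], [0.0012, 0.0016, 0, -0.0000, -1], [0.0012, 0.0016, 0, -0.0000, -1], [0.0001, 0.0010, 0, -0.0349, -1], [0.0003, 0.0011, 0, -0.0349, -1], [0.0004, 0.0012, 0, -0.0349, -1], [0.0004, 0.0011, 0, -0.0349, -1], 
[529.5 -12.2] [534.47083165  -2.57401941]
[0.0002, 0.0007, 0, -0.0262, -1], [0.0002, 0.0007, 0, -0.0262, -1], [0.0002, 0.0007, 0, -0.0262, -1], [0.0002, 0.0007, 0, -0.0262, -1], [0.0002, 0.0007, 0, -0.0262, -1], [0.0003, 0.0007, 0, -0.0262, -1], [0.0003, 0.0007, 0, -0.0262, -1], [0.0003, 0.0006, 0, -0.0262, -1], 
[534.47083165  -2.57401941] [536.38659412   2.80128174]
```

Call:
apply_moves(steps=[[[0.0014,0.0021,0,0,-1],[0.0012,0.0016,0,0,-1],[0.0012,0.0016,0,0,-1],[0.0001,0.001,0,-0.035,-1],[0.0003,0.0011,0,-0.035,-1],[0.0004,0.0012,0,-0.035,-1],[0.0004,0.0011,0,-0.035,-1],[0,0,0,0,-1]]])

```text
time_s: 4.3
ee_pos: [535.1, -1.7, 92.4]
eef_rot: [-0.651, 0.275, -0.275, 0.652]
ft_force: [0.9, 0.2, 1.1]
width: 0.003
```

```bash
python3 look.py 4
```

```text
4.3 [535.1  -1.7  92.4] [-0.651  0.275 -0.275  0.652] [0.91 0.19 1.11] 0.0025885520105354038
```

View pics/s4.png

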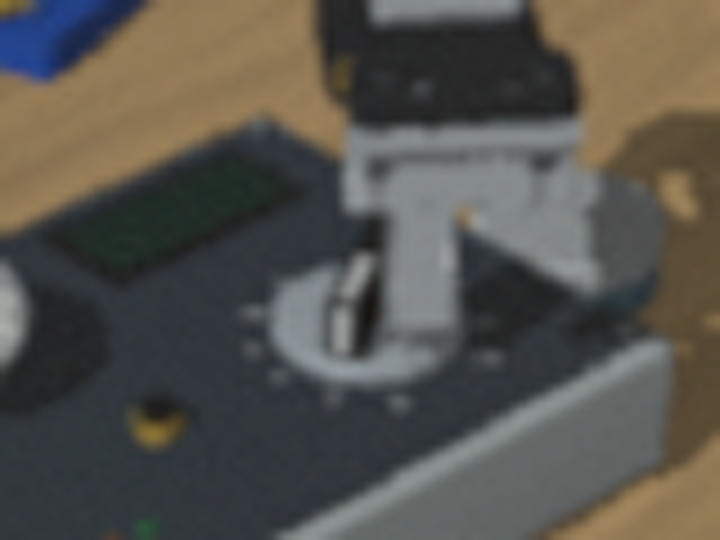

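```bash
python3 - <<'E'
from plan import *
from h import *
for k in np.arange(0,5,.5):
    q=proj('side',[*(ax+30*u(141.8-30*k)),94]);print(k,(q-[245,145])*9+4)
E
python3 -c "
from h import *
p,d=imaging.snapshot('side');crop('side',p,240,175,20,'pics/g4.png',16)"
```

```text
0.0 [393.78207538 302.87511249]
0.5 [369.94629249 303.96023894]
1.0 [346.25060463 301.64761523]
1.5 [324.39857823 296.11537557]
2.0 [305.93732544 287.78181446]
2.5 [292.13636761 277.26520246]
3.0 [283.89875273 265.3276768 ]
3.5 [281.71068705 252.81106054]
4.0 [285.62943907 240.57229148]
4.5 [295.30418763 229.42455575]
```

View pics/g4.png

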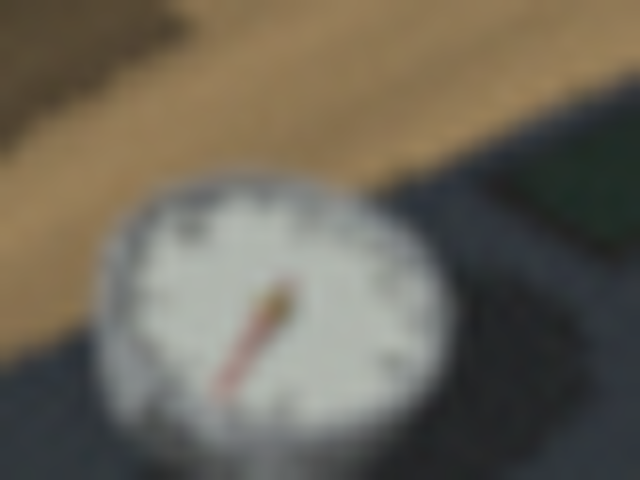

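Run:
```python
from plan import *
rows([8,10,12,14,16,18,20,22,24,26,28,30,32],[0.2]*20)
rows([32,33.5,35,36.5,38],[0.2]*20)
```

```text
[0.0002, 0.0009, 0, -0.0349, -1], [0.0003, 0.0009, 0, -0.0349, -1], [0.0003, 0.0009, 0, -0.0349, -1], [0.0003, 0.0009, 0, -0.0349, -1], [0.0004, 0.0009, 0, -0.0349, -1], [0.0004, 0.0009, 0, -0.0349, -1], [0.0004, 0.0009, 0, -0.0349, -1], [0.0005, 0.0008, 0, -0.0349, -1], [0.0005, 0.0008, 0, -0.0349, -1], [0.0005, 0.0008, 0, -0.0349, -1], [0.0005, 0.0008, 0, -0.0349, -1], [0.0006, 0.0008, 0, -0.0349, -1], 
[534.47083165  -2.57401941] [539.37808053   7.66081026]
[0.0004, 0.0006, 0, -0.0262, -1], [0.0005, 0.0005, 0, -0.0262, -1], [0.0005, 0.0005, 0, -0.0262, -1], [0.0005, 0.0005, 0, -0.0262, -1], 
[539.37808053   7.66081026] [541.23805656   9.82964661]
```

Call:
apply_moves(steps=[[[0,0,0,0,-1],[0,0,0,0,-1],[0,0,0,0,-1],[0,0,0,0,-1],[0,0,0,0,-1],[0,0,0,0,-1],[0,0,0,0,-1],[0.0002,0.0009,0,-0.035,-1],[0.0003,0.0009,0,-0.035,-1],[0.0003,0.0009,0,-0.035,-1],[0.0003,0.0009,0,-0.035,-1],[0.0004,0.0009,0,-0.035,-1],[0.0004,0.0009,0,-0.035,-1],[0.0004,0.0009,0,-0.035,-1],[0.0005,0.0008,0,-0.035,-1],[0.0005,0.0008,0,-0.035,-1],[0.0005,0.0008,0,-0.035,-1],[0.0005,0.0008,0,-0.035,-1],[0.0006,0.0008,0,-0.035,-1],[0,0,0,0,-1]]])

```text
time_s: 6.95
ee_pos: [538.4, 7.4, 92.3]
eef_rot: [0.581, -0.405, 0.404, -0.579]
ft_force: [-3.9, -4.1, 2.4]
width: 0.006
```

```bash
python3 look.py 5
```

```text
6.95 [538.4   7.4  92.3] [ 0.581 -0.405  0.404 -0.579] [-3.92 -4.08  2.45] 0.006319182384634215
```

View pics/s5.png

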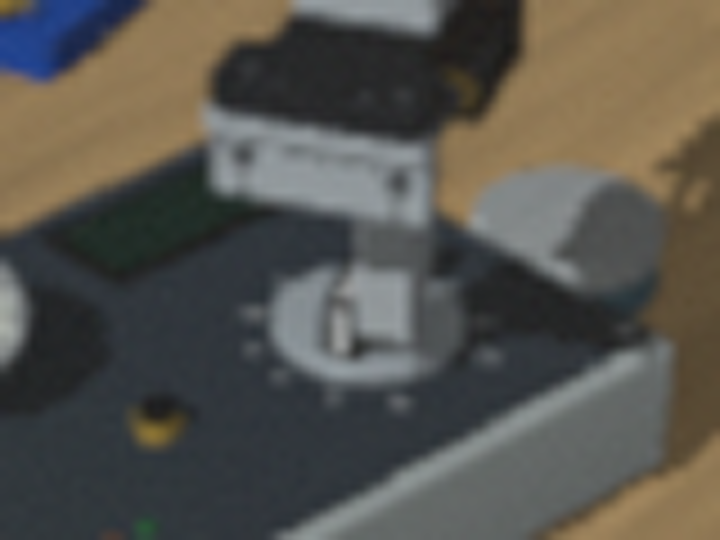

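Call:
apply_moves(steps=[[[0.0004,0.0006,0,-0.026,-1],[0.0005,0.0005,0,-0.026,-1],[0.0005,0.0005,0,-0.026,-1],[0,0,0,0,-1],[0,0,0,0,-1]]])

```text
time_s: 7.68
ee_pos: [541.3, 10.2, 92.4]
eef_rot: [-0.563, 0.427, -0.427, 0.564]
ft_force: [-1.2, 0.4, 0.1]
width: 0.006
```

```bash
python3 look.py 6
```

```text
7.675 [541.3  10.2  92.4] [-0.563  0.427 -0.427  0.564] [-1.17  0.42  0.09] 0.005818179380238525
```

View pics/s6.png

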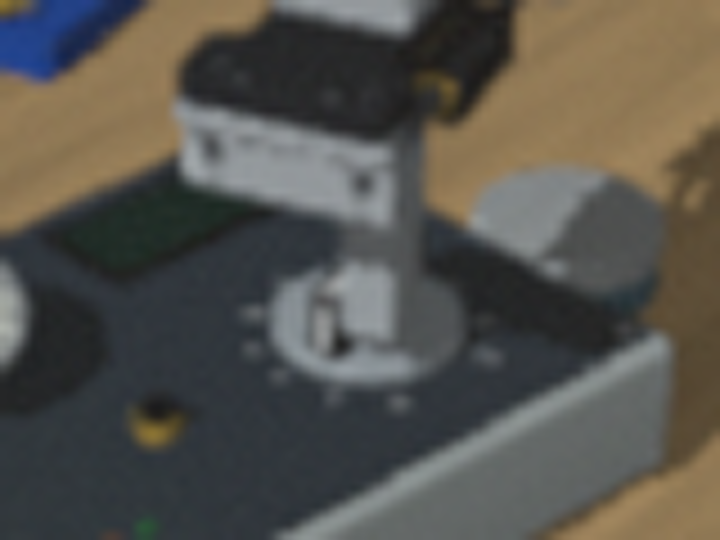

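Call:
apply_moves(steps=[[[0,0,0,0,-1],[0,0,0,0,-1]]])

```text
time_s: 8.02
ee_pos: [540.8, 9.6, 92.5]
eef_rot: [-0.564, 0.427, -0.427, 0.564]
ft_force: [-2.3, -0.6, 0.6]
width: 0.005
```

Run:
```python
from h import *
s=robot.get_state();print(s['time_s'],s['ee_pos'].round(1),s['ft_force'].round(2))
p,d=imaging.snapshot('side')
crop('side',p,240,175,16,'pics/a.png',20);crop('side',p,286,178,16,'pics/b.png',20)
t,d=imaging.snapshot('top');crop('top',t,257,154,16,'pics/c.png',20);crop('top',t,300,186,16,'pics/d.png',20)
r=[cv2.imread(f'pics/{k}.png') for k in 'abcd'];m=np.vstack([np.hstack(r[:2]),np.hstack(r[2:])]);cv2.imwrite('pics/q7.png',cv2.resize(m,(800,600)))
```

```text
8.025 [540.8   9.6  92.5] [-2.3  -0.62  0.55]
```

View pics/q7.png

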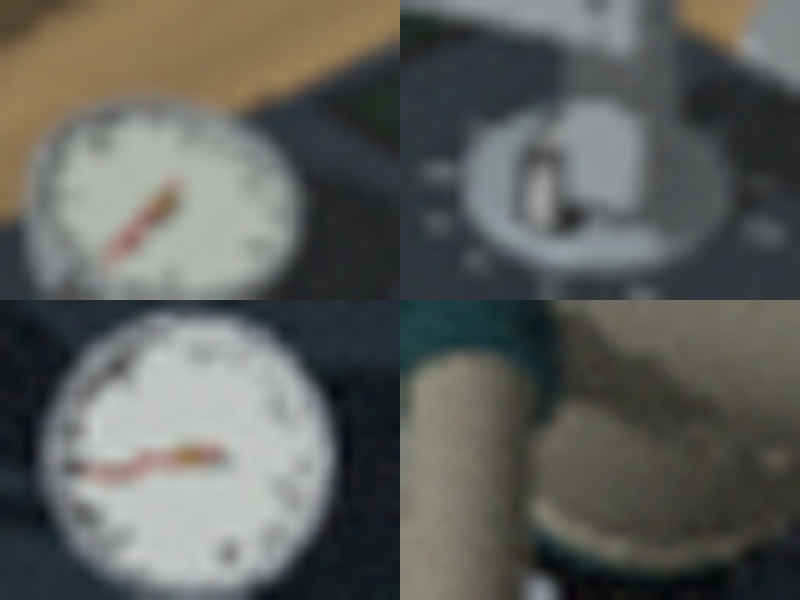

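Call:
apply_moves(steps=[[[0.0005,0.0005,0,-0.026,-1],[0.0005,0.0005,0,-0.026,-1],[0,0,0,0,-1],[0,0,0,0,-1]]])

```text
time_s: 8.62
ee_pos: [542.3, 10.5, 92.5]
eef_rot: [-0.552, 0.441, -0.442, 0.553]
ft_force: [-1.6, 0.1, 1.2]
width: 0.005
```

```bash
cat > nd.py <<'E'
from h import *
import sys
s=robot.get_state();print(s['time_s'],s['ee_pos'].round(1),s['ft_force'].round(2))
def needle(t):
    c=t[140:170,240:275].astype(float);red=np.clip(c[:,:,0]-np.maximum(c[:,:,1],c[:,:,2])-12,0,None)
    ys,xs=np.mgrid[140:170,240:275];
    # camera pixel -> ratio to hub (256.0,153.7)
    hub=np.array([220+218/6,127+163/6])-.4
    dx,dy=xs-hub[0],ys-hub[1];w=red*(np.hypot(dx,dy)>2.5)*(np.hypot(dx,dy)<11);a=np.arctan2(dy,dx)
    # main direction from long end
    return np.degrees(np.arctan2((w*dy).sum(),(w*dx).sum()))%360
t0=cv2.imread('pics/top0.png')[:,:,::-1]
p,d=imaging.snapshot('side');t,d=imaging.snapshot('top')
print('needle moved',(needle(t)-needle(t0)))
crop('side',p,286,178,16,'pics/b.png',20);crop('top',t,257,154,16,'pics/c.png',20)
cv2.imwrite(f'pics/q{sys.argv[1]}.png',cv2.resize(np.hstack([cv2.imread('pics/b.png'),cv2.imread('pics/c.png')]),(800,300)))
E
python3 nd.py 8
```

```text
8.625 [542.3  10.5  92.5] [-1.55  0.14  1.16]
needle moved 45.6033969959544
```

View pics/q8.png

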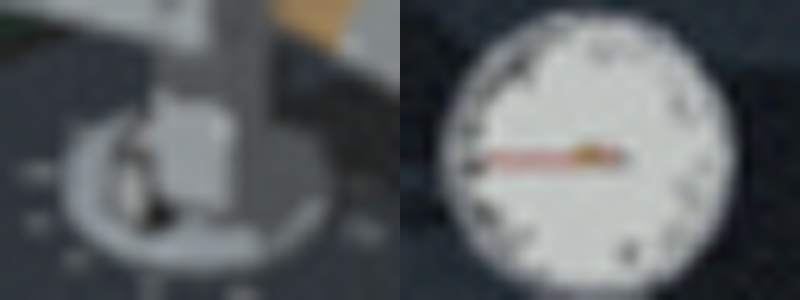

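Call:
apply_moves(steps=[[[0.0005,0.0005,0,-0.026,-1],[0.0005,0.0005,0,-0.026,-1],[0,0,0,0,-1],[0,0,0,0,-1]]])

```text
time_s: 9.22
ee_pos: [542.8, 11.4, 92.5]
eef_rot: [0.541, -0.455, 0.456, -0.541]
ft_force: [0.1, 0.5, -0.3]
width: 0.003
```

```bash
python3 nd.py 9
```

```text
9.225 [542.8  11.4  92.5] [ 0.1   0.54 -0.34]
needle moved 57.246695625841824
```

View pics/q9.png

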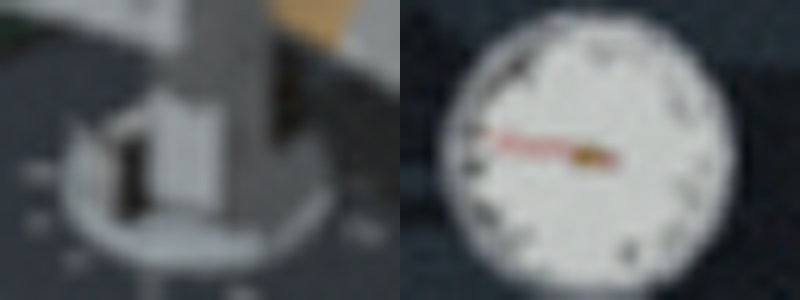

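Run:
```python
from plan import *
print(pose(42.5,.2))
rows([42.5,45,47.5,50,52.5,55,57.5,60,62,64],[.2]*20,[542.8,11.4])
rows([64,65.5,67,68.5,70,71.5,73,74.5],[.2]*20)
```

```text
[542.77633308  11.32210531]
[0.0009, 0.0007, 0, -0.0436, -1], [0.0009, 0.0007, 0, -0.0436, -1], [0.0010, 0.0007, 0, -0.0436, -1], [0.0010, 0.0007, 0, -0.0436, -1], [0.0010, 0.0006, 0, -0.0436, -1], [0.0011, 0.0006, 0, -0.0436, -1], [0.0011, 0.0005, 0, -0.0436, -1], [0.0009, 0.0004, 0, -0.0349, -1], [0.0009, 0.0003, 0, -0.0349, -1], 
[542.8  11.4] [551.49245667  16.58704008]
[0.0007, 0.0002, 0, -0.0262, -1], [0.0007, 0.0002, 0, -0.0262, -1], [0.0007, 0.0002, 0, -0.0262, -1], [0.0007, 0.0002, 0, -0.0262, -1], [0.0007, 0.0002, 0, -0.0262, -1], [0.0007, 0.0002, 0, -0.0262, -1], [0.0007, 0.0001, 0, -0.0262, -1], 
[551.49245667  16.58704008] [556.31452906  17.89119488]
```

Call:
apply_moves(steps=[[[0,0,0,0,-1],[0,0,0,0,-1],[0,0,0,0,-1],[0,0,0,0,-1],[0,0,0,0,-1],[0,0,0,0,-1],[0.0009,0.0007,0,-0.044,-1],[0.0009,0.0007,0,-0.044,-1],[0.001,0.0007,0,-0.044,-1],[0.001,0.0007,0,-0.044,-1],[0.001,0.0006,0,-0.044,-1],[0.0011,0.0006,0,-0.044,-1],[0.0011,0.0005,0,-0.044,-1],[0.0009,0.0004,0,-0.035,-1],[0.0009,0.0003,0,-0.035,-1],[0.0007,0.0002,0,-0.026,-1],[0.0007,0.0002,0,-0.026,-1],[0,0,0,0,-1]]])

```text
time_s: 11.58
ee_pos: [553.2, 17.2, 92.4]
eef_rot: [-0.431, 0.561, -0.56, 0.431]
ft_force: [-1.6, 1.1, 0.7]
width: 0.002
```

```bash
python3 nd.py 10
```

```text
11.575 [553.2  17.2  92.4] [-1.55  1.07  0.69]
needle moved 63.49991785631951
```

View pics/q10.png

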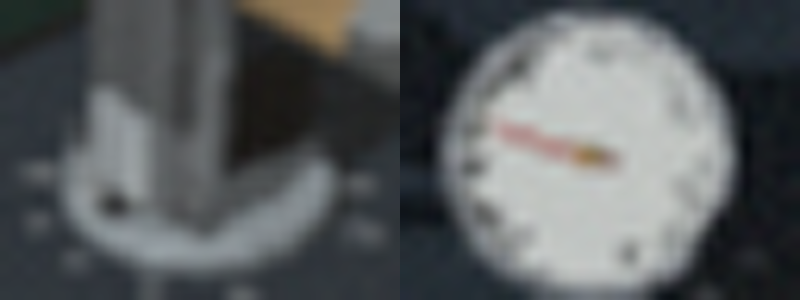

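Call:
apply_moves(steps=[[[0.0007,0.0002,0,-0.026,-1],[0.0007,0.0002,0,-0.026,-1],[0.0007,0.0002,0,-0.026,-1],[0.0007,0.0002,0,-0.026,-1],[0,0,0,0,-1]]])

```text
time_s: 12.3
ee_pos: [556.4, 17.6, 92.6]
eef_rot: [0.401, -0.582, 0.583, -0.402]
ft_force: [-0.1, -0.2, 0.9]
width: 0.002
```

```bash
python3 nd.py 11
```

```text
12.3 [556.4  17.6  92.6] [-0.14 -0.21  0.91]
needle moved 70.25267790144363
```

View pics/q11.png

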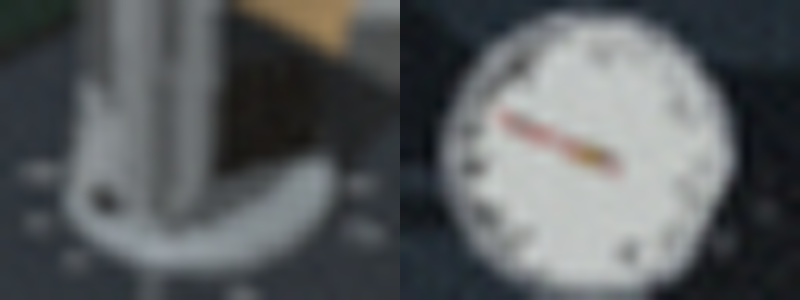

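Call:
apply_moves(steps=[[[0.0007,0.0002,0,-0.026,-1],[0.0007,0.0001,0,-0.026,-1],[0,0,0,0,-1],[0,0,0,0,-1]]])

```text
time_s: 12.9
ee_pos: [557.2, 18.1, 92.5]
eef_rot: [0.386, -0.592, 0.592, -0.386]
ft_force: [-0.5, -0.4, 0.3]
width: 0.006
```

```bash
python3 nd.py 12
```

```text
12.9 [557.2  18.1  92.5] [-0.5  -0.41  0.27]
needle moved 86.79447715761137
```

View pics/q12.png

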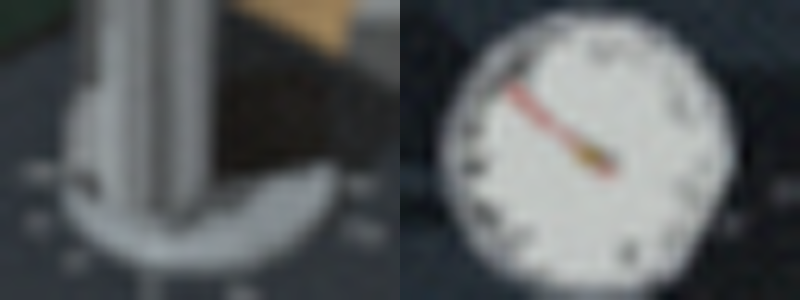

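Run:
```python
from plan import *
print(pose(76,.2))
rows([76,78.5,81,83.5,86,88.5,91,93.5,96,98,100],[.2]*20,[557.7,17.9])
rows([100,101.5,103,104.5,106,107.5,109,110.5],[.2]*20)
```

```text
[557.02006407  18.00463127]
[0.0005, 0.0003, 0, -0.0436, -1], [0.0012, 0.0001, 0, -0.0436, -1], [0.0012, 0.0000, 0, -0.0436, -1], [0.0012, -0.0000, 0, -0.0436, -1], [0.0012, -0.0001, 0, -0.0436, -1], [0.0012, -0.0001, 0, -0.0436, -1], [0.0012, -0.0002, 0, -0.0436, -1], [0.0012, -0.0002, 0, -0.0436, -1], [0.0009, -0.0002, 0, -0.0349, -1], [0.0009, -0.0002, 0, -0.0349, -1], 
[557.7  17.9] [568.34792068  17.28874401]
[0.0007, -0.0002, 0, -0.0262, -1], [0.0007, -0.0002, 0, -0.0262, -1], [0.0007, -0.0002, 0, -0.0262, -1], [0.0007, -0.0003, 0, -0.0262, -1], [0.0007, -0.0003, 0, -0.0262, -1], [0.0007, -0.0003, 0, -0.0262, -1], [0.0006, -0.0003, 0, -0.0262, -1], 
[568.34792068  17.28874401] [573.01562215  15.50948438]
```

Call:
apply_moves(steps=[[[0,0,0,0,-1],[0,0,0,0,-1],[0,0,0,0,-1],[0,0,0,0,-1],[0,0,0,0,-1],[0,0,0,0,-1],[0.001,0.0001,0,-0.044,-1],[0.0012,0.0001,0,-0.044,-1],[0.0012,0,0,-0.044,-1],[0.0012,0,0,-0.044,-1],[0.0012,-0.0001,0,-0.044,-1],[0.0012,-0.0001,0,-0.044,-1],[0.0012,-0.0002,0,-0.044,-1],[0.0012,-0.0002,0,-0.044,-1],[0.0009,-0.0002,0,-0.035,-1],[0.0009,-0.0002,0,-0.035,-1],[0,0,0,0,-1]]])

```text
time_s: 15.12
ee_pos: [568.6, 17.3, 92.4]
eef_rot: [0.253, -0.66, 0.66, -0.254]
ft_force: [0.9, 0.7, 0.4]
width: 0.003
```

```bash
python3 nd.py 13
```

```text
15.125 [568.6  17.3  92.4] [0.85 0.7  0.45]
needle moved 92.59309130562508
```

View pics/q13.png

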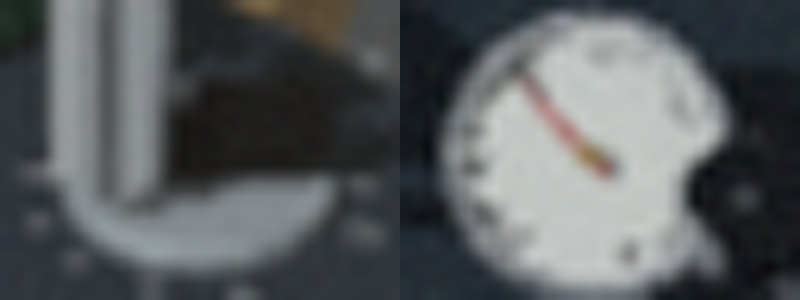

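Call:
apply_moves(steps=[[[0.0007,-0.0002,0,-0.026,-1],[0.0007,-0.0002,0,-0.026,-1],[0.0007,-0.0002,0,-0.026,-1],[0,0,0,0,-1]]])

```text
time_s: 15.72
ee_pos: [570.7, 16.4, 92.5]
eef_rot: [0.228, -0.669, 0.67, -0.228]
ft_force: [-1.0, -0.9, 0.6]
width: 0.006
```

```bash
python3 nd.py 14
```

```text
15.725 [570.7  16.4  92.5] [-1.05 -0.93  0.6 ]
needle moved 98.99659634076798
```

View pics/q14.png

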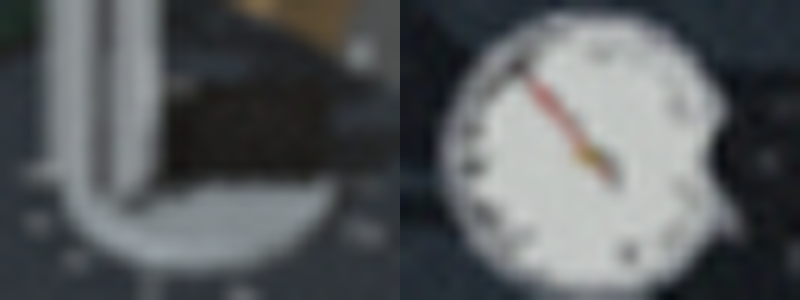

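Call:
apply_moves(steps=[[[0.0007,-0.0003,0,-0.026,-1],[0.0007,-0.0003,0,-0.026,-1],[0,0,0,0,-1],[0,0,0,0,-1]]])

```text
time_s: 16.32
ee_pos: [571.9, 16.1, 92.5]
eef_rot: [0.21, -0.675, 0.675, -0.21]
ft_force: [0.2, -0.2, -0.7]
width: 0.008
```

```bash
python3 nd.py 15
```

```text
16.325 [571.9  16.1  92.5] [ 0.18 -0.25 -0.73]
needle moved 118.17851812700758
```

View pics/q15.png

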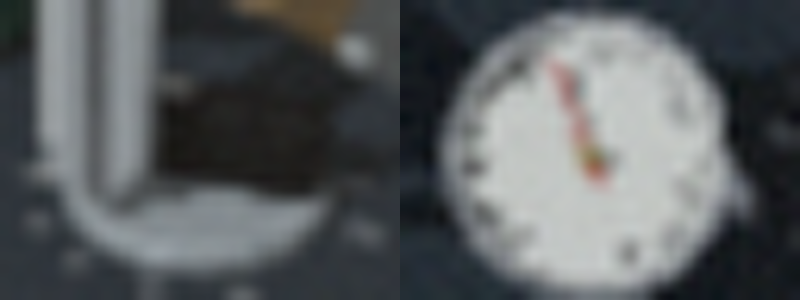

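Call:
apply_moves(steps=[[[0,0,0,0,-1],[0,0,0,0,-1],[0,0,0,0,-1],[0,0,0,0,-1],[0,0,0,0,-1],[0,0,0,0,-1],[-0.001,0.002,0,0,-1],[-0.001,0.003,0,0,-1],[0,0,0.01,0,-1],[0,0,0.02,0,-1],[0,0,0.02,0,-1],[0,0,0.025,0,-1],[-0.02,0,0.025,0,-1],[-0.04,-0.03,0,0,-1],[-0.04,-0.04,0,0,-1],[-0.04,-0.04,0,0,-1],[-0.03,-0.04,0,0,-1],[-0.03,-0.04,0,0,-1],[0,0,0,0,-1],[0,0,0,0,-1]]])

```text
time_s: 18.92
ee_pos: [370.3, -168.7, 193.0]
eef_rot: [0.209, -0.675, 0.675, -0.21]
ft_force: [-0.4, -0.1, -0.3]
width: 0.007
```

```bash
python3 nd.py 16
python3 - <<'E'
from h import *
t,d=imaging.snapshot('top');p,d=imaging.snapshot('side')
crop('top',t,280,172,60,'pics/t16.png',6);cv2.imwrite('pics/s16.png',p[:,:,::-1])
E
```

```text
18.925 [ 370.3 -168.7  193. ] [-0.37 -0.07 -0.33]
needle moved 118.58902327651461
```

View pics/t16.png

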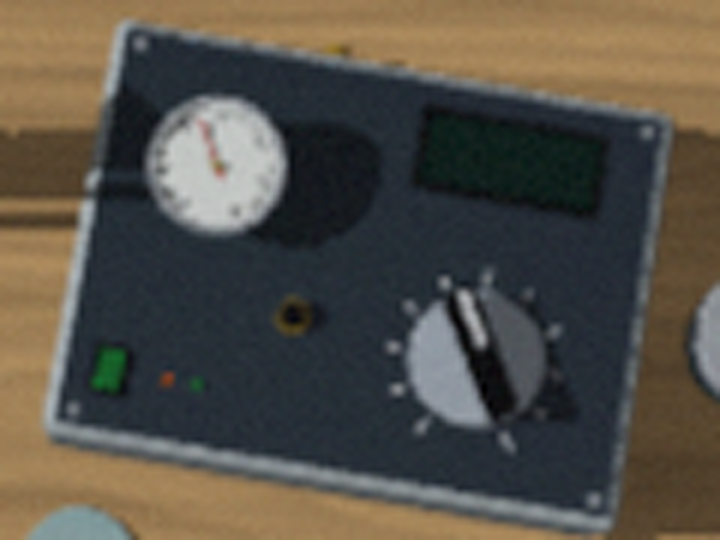

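View pics/s16.png

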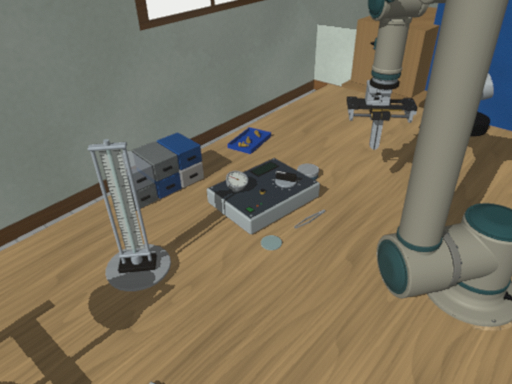

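The top view shows the dial's pointer end at (465,300) and its tail at (500,415). It points at the fifth tick, four clicks on from the first (420,425). The gauge needle has moved about 120 degrees. In the side view the lens, tweezers, tin and manometer column are where they began, and the arm is clear.

```bash
python3 -c "
from cell import robot
print(robot.sign_off())"
```

```text
the job is handed in; nothing more can be done
None
```

The dial now rests in the fourth click clockwise from where it started, and I've handed the job in. I pushed it with the closed fingertip against the side of the bar, one click at a time. It rested about a second or more in each click.

- **Needle:** in the top camera I read about 57°, 87° and 118° of travel at clicks two, three and four, against nominal 60°, 90° and 120°. Click one I judged only from the pointer in the side view. The readings run 2–3° low, probably because my hub position and the gauge's lean are only approximate.
- **Pointer:** the last top picture shows it on the tick four along from its start.
- **First click:** it let go a few degrees sooner than I had planned, because contact came earlier than I reckoned. I took the later three in smaller steps and checked the needle between them.
- **Second click:** this push paused near the halfway point for about 1.5 s before the dial jumped.
- **Forces and surroundings:** the largest push I read was about 6 N. The arm finished well clear, touching nothing. By eye, the lens, tweezers, tin, turntable and gauge had not moved; I did not measure them.

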